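Hold the slab roller ready over the rolling slab

TASK

Draw the wooden roller lengthwise out of its slanted rest, turn it level and hold it over the middle of the plaster slab, crosswise to the two guide strips, about 12 cm above the slab, so that the clay can be laid underneath. Do not drop the roller, lay it on the table or let it touch the slab, and leave the beaker and the jar alone. Finish while still holding it there, level and still, with only the gripper carrying it.

Things in the scene. Friction and masses are not known exactly. Their poses are not given: they have to be found in the camera images.
- roller_center (a point): the roller: a plain round brown wooden rod without handles, diameter 36 mm, length 260 mm, about 0.2 kg; both ends alike. This point is its centre (middle of the length, on the axis), which is also its centre of mass. Its own x axis runs along the rod. At the start it lies in the rest, sloping 45 degrees, x axis pointing up the slope, and the centre is about 137 mm above the table
- rest: the roller's rest, grey-painted wood, fixed. Origin on the table under its 210 x 100 mm base; its x axis is level, to the side where the roller's upper end leans. A square socket, 64 mm wide outside, 44 inside, closed all round, holds the lowest 80 mm of the roller with 4 mm play; a tongue 22 mm wide runs on under the roller, to 150 mm from its lower end. The rest of the roller is free above and at both sides
- rest_socket (a point): the bottom of the rest's socket: the place of the centre of the roller's lower end, 45 mm above the table, 90 mm to -x of the rest's origin. The roller must be pulled over 80 mm along its own slope before it can be lifted or turned
- slab: the rolling slab, fixed: white plaster, 300 mm along its x, 220 mm along its y, top 25 mm above the table; two dark wood guide strips 24 mm wide, 8 mm high (tops 33 mm above the table) run along x at y = -85 and +85 mm. Origin on the table under its middle. The roller is to be held along the slab's y axis, either end first
- slab_middle (a point): the middle of the slab's top face, 25 mm above the table; its axes are those of the slab
- beaker: bystander: grey open cup, 76 mm across, 75 mm high, standing on the table; origin at the centre of its underside
- jar: bystander: grey jar with white cap, 60 mm across, 85 mm high; origin at the centre of its underside

How it is judged:
By the outcome, as a careful person would: the job done as asked, in the order asked, and still so for the second after the job is handed in, while the arm keeps its last pose, push and grip.
It also fails if it takes over 34 s, if anything falls off the work surface, if the arm or the gripper's body presses on something with over 40 N, if the wrist force passes 120 N, or if a joint passes its speed limit or range.

ROBOT

A 7-joint arm with a two-finger parallel gripper is mounted at the origin on the work surface. World frame = base frame: x ahead of the robot, y to its left, z up, the work surface at z = 0. Lengths are in m, angles in rad, forces in N, time in s.
With the tool pointing down it reaches from about 0.425 to 0.8 m from the base axis. Payload 8.3 kg.
Tool frame: the origin (TCP) lies between the finger pads; the fingertips stand 17 mm ahead of it and the grasp point (between the pads) lies 2 mm behind it; z points along the fingers, y is the line along which they close (so a half turn about z gives the same grasp; the last joint's range is limited). The gripper opens to 85 mm and grips with 20 to 120 N. Pads are 22 mm wide; open, the fingers measure 114 mm over their backs; the gripper's body (76 mm by 85 mm) begins 54 mm behind the grasp point. The pads swing forward as they close: fully open they stand 13 mm farther back than shut.
Start: joints at [-0.063, 0.383, 0.016, 1.37, -0.006, 1.388, -0.046], TCP at [0.625, 0, 0.248] pointing down, gripper open.
Joint ranges: [-2.95, 2.95], [-0.25, 2.06], [-1.52, 1.56], [0.18, 2.33], [-1.44, 4.58], [0.02, 2.06], [-3.01, 3.01]. Speed limits (rad/s): [2.39, 2.39, 3.01, 3.01, 3.14, 3.14, 3.14].

INTERFACE

Orientations are given as a unit quaternion [w, x, y, z].
In Python, from rig import r gives the robot as it stands. The module is installed in compiled form; this text tells all that it offers.
- The arm moves only by the tool send_rows, never from a script. Its argument "targets" is a list that holds one entry, the list of rows, each a list of 7 numbers: the shift along the tool's x, y, z in m, then the turn, a rotation vector about the tool's x, y, z in rad, then the finger opening in m, from 0 to 0.0854. A call has 1 to 20 rows; each row shifts and turns the commanded pose from where the row before left it, along the tool's axes as they then stand; what a row does not reach is not made up. A row lasts 1/8 s, in which the tool goes at most 62.5 mm and 10.7 degrees, less where a joint would pass 70% of its speed; a pose out of reach is approached as far as the arm can. A call with a gripper value outside its range is refused whole. The fingers move at their own pace and stop on an object; the grip force is fixed at half the most. Time passes only in rows, so rows that do not move let the fingers close. It gives the time, the measured TCP pose, the force, the opening and the grip force at its end, in the units of the state.
- r.get_obs(): the state, without advancing time (a new reading comes with each control period).
- r.snapshot(name): name is "scene" or "side" or "wrist"; returns a dict with "frame" (420x560x3 uint8, red, green, blue), "z_map" (420x560 float32, m along the optical axis (not along the pixel's ray), 0 where there is no reading), "fx", "fy", "cx", "cy" (pixels), "k1" (the pictures are not rectified: a ray, as slopes to the right and down, at radius r is drawn at 1 + k1 r^2 times it, then the intrinsics apply), "view" (4x4, takes a point from world to camera coordinates). Camera axes: x right, y down, z forward; pixel columns grow to the right and rows downward; lengths in m; the calibration is good to about 2 mm. A picture is of the moment at which its call begins.
- r.close_job(): hands the job in; it is judged then, once.
The state is a dict: "time": time; "q": joint angles; "qvel": joint speeds; "effort": joint torques, N m; "tcp_pos": TCP position; "ee_rot": TCP orientation; "wrist_force": force on the tool from outside, world axes, zero at the start; "ft_torque": the same for the moment, N m; "width": finger opening in m; "finger_force": force on a finger pad.
Only numpy, scipy, OpenCV 4.12 (cv2) and the standard library are available. Lean on these libraries where they do the work, as an engineer would, in place of code of your own. Each camera call takes 0.05 s, during which the arm holds its last target. There are 200 camera calls.

## Working session

There is one attempt and no reset: what is moved stays moved. The work goes in short steps, Python scripts to look and compute and a tool call to move; the robot and the scene stay as the last step left them, time stands still between calls to the robot, and variables do not carry over. Pictures are saved under pics/ and viewed, at most 10 in all, crops included, and the job is handed in when it is done.

Besides the shell and the picture viewer there is one more tool, called after "Request:" by a JSON object that holds its "fn" and its "kwargs". send_rows: Moves the arm, as the interface text tells. Its arguments: {"type":"object","properties":{"targets":{"type":"array","items":{"type":"array","items":{"type":"array","items":{"type":"number"}}}}},"required":["targets"]}

```bash
mkdir -p pics
cat > h.py <<'E'
import numpy as np, cv2
from rig import r
def cloud(s):
    h,w=s["z_map"].shape
    v,u=np.mgrid[:h,:w].astype(np.float64)
    xd=(u-s["cx"])/s["fx"]; yd=(v-s["cy"])/s["fy"]
    D=np.array([s["k1"],0,0,0,0.]); K=np.array([[s["fx"],0,s["cx"]],[0,s["fy"],s["cy"]],[0,0,1.]])
    p=cv2.undistortPoints(np.stack([u.ravel(),v.ravel()],1)[:,None],K,D)[:,0]
    z=s["z_map"].ravel().astype(float)
    c=np.c_[p*z[:,None],z,np.ones_like(z)]
    P=(c@np.linalg.inv(s["view"]).T)[:,:3]; P[z==0]=np.nan
    return P.reshape(h,w,3)
def save(s,n): cv2.imwrite("pics/"+n,s["frame"][:,:,::-1])
E
python3 - <<'E'
from h import *
o=r.get_obs(); print(o)
for n in("scene","side"):
    s=r.snapshot(n); save(s,n+"0.png"); np.savez(n+"0.npz",P=cloud(s),f=s["frame"]); print(n,np.linalg.inv(s["view"]).round(3))
a=cv2.imread("pics/scene0.png");b=cv2.imread("pics/side0.png")
E
```

```text
{'time': 0.0, 'q': array([-0.06290594,  0.38425592,  0.01639245,  1.37120222, -0.0062945 ,
        1.38820823, -0.04652425]), 'qvel': array([-1.58111559e-03,  1.13657163e-04, -4.82954819e-04, -8.91299338e-05,
       -9.98570590e-04, -2.67261100e-03,  1.82326323e-04]), 'effort': array([-4.50568632e-04, -6.27588844e+01,  8.43669288e-01, -3.71825659e+01,
        1.65239023e-02,  1.39937960e-02, -1.08329079e-04]), 'tcp_pos': array([6.24507550e-01, 2.62765801e-05, 2.47246162e-01]), 'ee_rot': array([-6.97154492e-04,  7.07096165e-01,  7.07116673e-01, -7.33523037e-04]), 'wrist_force': array([-0.05403177, -1.01355611,  0.55946679]), 'ft_torque': array([0.00400227, 0.03800872, 0.00787088]), 'finger_force': 0.0, 'width': 0.08530202995583097}
scene [[-0.045  0.801 -0.597  1.232]
 [ 0.999  0.036 -0.027 -0.011]
 [-0.    -0.598 -0.801  0.943]
 [ 0.     0.     0.     1.   ]]
side [[-0.707 -0.352  0.613  0.022]
 [-0.707  0.359 -0.609  0.579]
 [-0.006 -0.864 -0.503  0.603]
 [ 0.     0.     0.     1.   ]]
```

View pics/scene0.png

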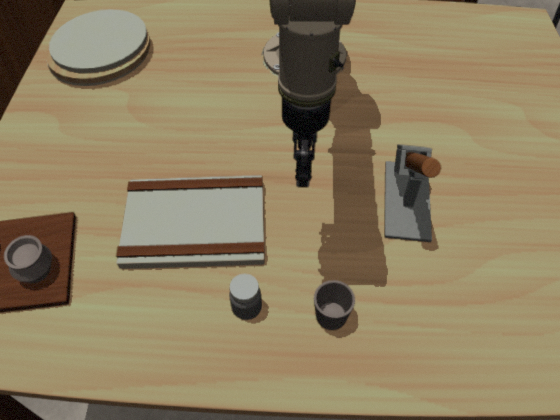

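View pics/side0.png

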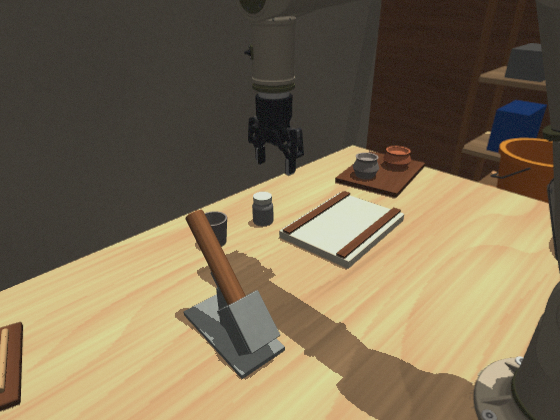

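The scene view shows the roller in its rest with its upper end at (428,165), the slab at (193,220), the jar at (245,297) and the beaker at (333,305). The side view shows the roller from (197,215) to (240,300), leaning towards the beaker side, with the socket at (248,325).

```bash
cat > m.py <<'E'
from h import *
from scipy.optimize import least_squares
def fit(pts,p0):
    # axis: point c, dir from angles; dist to axis = 0.018
    def ax(p): 
        d=np.array([np.cos(p[4])*np.cos(p[3]),np.cos(p[4])*np.sin(p[3]),np.sin(p[4])]); return p[:3],d
    def f(p):
        c,d=ax(p); q=pts-c; return np.r_[np.linalg.norm(q-np.outer(q@d,d),axis=1)-.018,(c-p0[:3])@d*.1]
    s=least_squares(f,p0,loss="soft_l1",f_scale=.002); c,d=ax(s.x); t=(pts-c)@d
    return c,d,np.percentile(t,[1,99]),np.sqrt(np.median(s.fun**2))
E
python3 - <<'E'
from m import *
A=[]
for n in("scene","side"):
    z=np.load(n+"0.npz");P=z["P"];f=z["f"].astype(int)
    hsv=cv2.cvtColor(z["f"],cv2.COLOR_RGB2HSV)
    ok=(P[...,2]>.05)&(P[...,2]<.3)&(P[...,1]>.1)&(P[...,0]<.9)&(P[...,0]>.2)
    m=ok&(hsv[...,1]>110)
    v,u=np.where(m);print(n,m.sum(),u.min(),u.max(),v.min(),v.max(),np.nanmin(P[m],0),np.nanmax(P[m],0))
    A.append(P[m])
    g=ok&~m
    if g.any(): print(" gray",g.sum(),P[g].min(0),P[g].max(0))
for a in A+[np.vstack(A)]:
    a=a[np.isfinite(a[:,0])]
    e=a[a[:,2]>.09]
    c0=np.median(e,0)-[0,0,.0]
    c,d,t,err=fit(e,np.r_[c0,0,.78]); print(c,d,t,err,"top end",c+d*t[1],"low(260)",c+d*(t[1]-.26),"ctr",c+d*(t[1]-.13))
# slab white & base & bystanders in scene
z=np.load("scene0.npz");P=z["P"];hsv=cv2.cvtColor(z["f"],cv2.COLOR_RGB2HSV)
def rect(m,name):
    k=cv2.morphologyEx(m.astype(np.uint8),cv2.MORPH_OPEN,np.ones((3,3)))
    q=P[k>0];R=cv2.minAreaRect(q[:,:2].astype(np.float32));print(name,len(q),R,q[:,2].mean(), "boxmid")
Y,X,Z=P[...,1],P[...,0],P[...,2]
rect((Z>.018)&(Z<.045)&(X<.75)&(X>.4)&(Y<-.03)&(Y>-.45),"slab")
rect((Z>.004)&(Z<.022)&(X<.75)&(Y>.15)&(Y<.4)&(hsv[...,1]<80),"restbase")
U=np.arange(560)[None,:]
m=(Z>.06)&(Z<.1)&(X>.65)&(X<1)
rect(m&(U<280),"jar");rect(m&(U>280)&(U<380),"beaker")
E
```

```text
scene 597 406 440 152 177 [0.42821585 0.2121286  0.06919703] [0.61952191 0.26548456 0.24435975]
 gray 914 [0.39620206 0.10013349 0.05005545] [0.80586846 0.27712643 0.24244814]
side 1887 186 245 210 303 [0.46680805 0.21513799 0.10253449] [0.60523725 0.25825679 0.24089345]
 gray 2523 [0.39182424 0.21082705 0.05006873] [0.61046133 0.27983627 0.23117861]
[0.59907484 0.23041594 0.22271953] [ 0.70814488 -0.06926572  0.70266143] [-0.18931388  0.01502143] 0.0009960438174356876 top end [0.60971219 0.22937547 0.23327452] low(260) [0.42559452 0.24738456 0.05058254] ctr [0.51765336 0.23838001 0.14192853]
[0.54158033 0.23529248 0.16352262] [ 0.70470093 -0.05817836  0.70711518] [-0.08473368  0.08950399] 0.0006846789153485295 top end [0.60465388 0.23008529 0.22681225] low(260) [0.42143164 0.24521166 0.0429623 ] ctr [0.51304276 0.23764847 0.13488728]
[0.55123079 0.23453051 0.17332523] [ 0.70435789 -0.06049786  0.70726231] [-0.10000261  0.08250418] 0.0008041573005146546 top end [0.60934326 0.22953919 0.23167733] low(260) [0.42621021 0.24526863 0.04778913] ctr [0.51777673 0.23740391 0.13973323]
slab 11997 ((0.5888705253601074, -0.22731973230838776), (0.22413337230682373, 0.3011986315250397), 4.707042694091797) 0.028096025492234524 boxmid
restbase 2663 ((0.509441077709198, 0.23920929431915283), (0.10402952134609222, 0.213701531291008), 84.90496826171875) 0.013546632979889811 boxmid
jar 2229 ((0.7510330080986023, -0.3218236267566681), (0.5041727423667908, 0.0797465518116951), 85.6138687133789) 0.08034803842204098 boxmid
beaker 581 ((0.7929989099502563, 0.06674012541770935), (0.07367677986621857, 0.07500666379928589), 47.89543151855469) 0.07227416866425991 boxmid
```

```bash
cat > p.py <<'E'
from h import *
from scipy.spatial.transform import Rotation as R
def pose():
    o=r.get_obs(); return o["tcp_pos"],R.from_quat(o["ee_rot"],scalar_first=True),o
def frame(az,pitch):  # tool x along (az,pitch up), tool y level
    x=np.array([np.cos(pitch)*np.cos(az),np.cos(pitch)*np.sin(az),np.sin(pitch)])
    z=np.array([np.sin(pitch)*np.cos(az),np.sin(pitch)*np.sin(az),-np.cos(pitch)])
    return R.from_matrix(np.c_[x,np.cross(z,x),z])
def to(p,Rt=None):
    """total turn (tool axes), then total shift in the tool axes after the turn"""
    t,Rn,o=pose(); Rt=Rt or Rn
    w=(Rn.inv()*Rt).as_rotvec(); s=Rt.inv().apply(np.array(p)-t)
    print("turn",w.round(4),np.degrees(np.linalg.norm(w)).round(1),"shift",s.round(4),np.linalg.norm(s).round(4)," q",o["q"].round(2),"tcp",t.round(4),"F",o["wrist_force"].round(1),"w",round(o["width"],4),o["time"])
E
python3 - <<'E'
from p import *
to([.516,.2375,.257],frame(np.radians(-4.9),np.radians(45)))
E
```

```text
turn [-0.6484  0.5954  1.5617] 102.7 shift [-0.084  -0.2273 -0.0977] 0.2613  q [-0.06  0.38  0.02  1.37 -0.01  1.39 -0.05] tcp [6.246e-01 1.000e-04 2.473e-01] F [-0.8 -0.   0. ] w 0.0856 0.1
```

Request:
{"fn": "send_rows", "kwargs": {"targets": [[[0,0,0,-0.0463,0.0425,0.1115,0.085],[0,0,0,-0.0463,0.0425,0.1115,0.085],[0,0,0,-0.0463,0.0425,0.1115,0.085],[0,0,0,-0.0463,0.0425,0.1115,0.085],[0,0,0,-0.0463,0.0425,0.1115,0.085],[0,0,0,-0.0463,0.0425,0.1115,0.085],[0,0,0,-0.0463,0.0425,0.1115,0.085],[0,0,0,-0.0463,0.0425,0.1115,0.085],[0,0,0,-0.0463,0.0425,0.1115,0.085],[0,0,0,-0.0463,0.0425,0.1115,0.085],[0,0,0,-0.0463,0.0425,0.1115,0.085],[0,0,0,-0.0463,0.0425,0.1115,0.085],[0,0,0,-0.0463,0.0425,0.1115,0.085],[0,0,0,-0.0463,0.0425,0.1115,0.085]]]}}

```text
time: 1.85
tcp_pos: [0.6241, -0.0011, 0.247]
ee_rot: [0.018, 0.927, -0.017, 0.374]
wrist_force: [0.4, -1.3, 0.6]
width: 0.0848
finger_force: 0.0
```

Run:
```python
from p import *
to([.516,.2375,.257],frame(np.radians(-4.9),np.radians(45)))
```

```text
turn [-0.0135  0.0185  0.043 ] 2.8 shift [-0.0835 -0.2285 -0.0976] 0.2621  q [-0.08 -0.05 -0.04  2.1   0.37  0.35 -2.03] tcp [ 0.6241 -0.0011  0.247 ] F [ 0.4 -1.3  0.6] w 0.0848 1.85
```

Request:
{"fn": "send_rows", "kwargs": {"targets": [[[-0.012,-0.0325,-0.014,-0.0015,0.002,0.004,0.085],[-0.012,-0.0325,-0.014,-0.0015,0.002,0.004,0.085],[-0.012,-0.0325,-0.014,-0.0015,0.002,0.004,0.085],[-0.012,-0.0325,-0.014,0,0,0,0.085],[-0.012,-0.0325,-0.014,0,0,0,0.085],[-0.012,-0.0325,-0.014,0,0,0,0.085],[-0.012,-0.0325,-0.014,0,0,0,0.085],[0,0,0,0,0,0,0.085]]]}}

```text
time: 2.85
tcp_pos: [0.5066, 0.2361, 0.2554]
ee_rot: [0.017, 0.926, -0.02, 0.376]
wrist_force: [0.7, -0.5, -0.3]
width: 0.0851
finger_force: 0.0
```

Run:
```python
from p import *
to([.516,.2375,.257],frame(np.radians(-4.9),np.radians(45)))
```

```text
turn [-0.0141  0.0128  0.0374] 2.4 shift [ 0.0077 -0.0022  0.0054] 0.0096  q [-0.28 -0.09 -0.53  2.11  0.83  0.75 -2.95] tcp [0.5066 0.2361 0.2554] F [ 0.7 -0.5 -0.3] w 0.0851 2.85
```

Request:
{"fn": "send_rows", "kwargs": {"targets": [[[0,0,0,0,0,-0.1745,0.085],[0,0,0,0,0,-0.1745,0.085],[0,0,0,0,0,-0.1745,0.085],[0,0,0,0,0,-0.1745,0.085]]]}}

```text
time: 3.35
tcp_pos: [0.5082, 0.2314, 0.2548]
ee_rot: [0.147, 0.877, 0.298, 0.346]
wrist_force: [0.4, 0.0, 1.0]
width: 0.0852
finger_force: 0.0
```

Run:
```python
from p import *
to([.516,.2375,.257],frame(np.radians(-4.9),np.radians(45))*R.from_rotvec([0,0,np.pi]))
```

```text
turn [-0.0127 -0.016  -2.4047] 137.8 shift [-0.0067  0.0067  0.0036] 0.0101  q [-0.31 -0.09 -0.49  2.12  0.83  0.75 -2.25] tcp [0.5082 0.2314 0.2548] F [0.4 0.  1. ] w 0.0852 3.35
```

Right direction; q7 is rising. I'll carry on with the half turn.

Request:
{"fn": "send_rows", "kwargs": {"targets": [[[0,0,0,0,0,-0.1717,0.085],[0,0,0,0,0,-0.1717,0.085],[0,0,0,0,0,-0.1717,0.085],[0,0,0,0,0,-0.1717,0.085],[0,0,0,0,0,-0.1717,0.085],[0,0,0,0,0,-0.1717,0.085],[0,0,0,0,0,-0.1717,0.085],[0,0,0,0,0,-0.1717,0.085],[0,0,0,0,0,-0.1717,0.085],[0,0,0,0,0,-0.1717,0.085],[0,0,0,0,0,-0.1717,0.085],[0,0,0,0,0,-0.1717,0.085],[0,0,0,0,0,-0.1717,0.085],[0,0,0,0,0,-0.1717,0.085],[0,0,0,0,0,0,0.085]]]}}

```text
time: 5.22
tcp_pos: [0.5081, 0.2317, 0.2549]
ee_rot: [0.376, 0.042, 0.926, -0.011]
wrist_force: [0.3, -0.4, 0.4]
width: 0.085
finger_force: 0.0
```

Run:
```python
from p import *
F=frame(np.radians(-4.9),np.radians(45))*R.from_rotvec([0,0,np.pi])
to([.516,.2375,.257],F)
g=np.array([.514,.2377,.137])+.004*F.as_matrix()[:,2]; print(g)
to(g,F)
```

```text
turn [ 0.0082 -0.0136 -0.0077] 1.0 shift [-0.0067  0.0065  0.0037] 0.01  q [-0.42 -0.09 -0.38  2.12  0.84  0.76  0.14] tcp [0.5081 0.2317 0.2549] F [ 0.3 -0.4  0.4] w 0.085 5.225
[0.51681809 0.2374584  0.13417157]
turn [ 0.0082 -0.0136 -0.0077] 1.0 shift [0.0796 0.0065 0.0911] 0.1211  q [-0.42 -0.09 -0.38  2.12  0.84  0.76  0.14] tcp [0.5081 0.2317 0.2549] F [ 0.3 -0.4  0.4] w 0.085 5.225
```

Request:
{"fn": "send_rows", "kwargs": {"targets": [[[0.008,0.0013,0.009,0.0016,-0.0027,-0.0015,0.085],[0.008,0.0013,0.009,0.0016,-0.0027,-0.0015,0.085],[0.008,0.0013,0.009,0.0016,-0.0027,-0.0015,0.085],[0.008,0.0013,0.009,0.0016,-0.0027,-0.0015,0.085],[0.008,0.0013,0.009,0.0016,-0.0027,-0.0015,0.085],[0,0,0,0,0,0,0.085]]]}}

```text
time: 5.98
tcp_pos: [0.5113, 0.2385, 0.1939]
ee_rot: [0.382, 0.04, 0.923, -0.016]
wrist_force: [-0.0, 0.6, -0.6]
width: 0.0852
finger_force: 0.0
```

Run:
```python
from p import *
F=frame(np.radians(-4.9),np.radians(45))*R.from_rotvec([0,0,np.pi])
to([.5168,.2375,.1342],F)
s=r.snapshot("side"); save(s,"side1.png")
```

```text
turn [ 0.     -0.0014 -0.0013] 0.1 shift [ 0.0383 -0.0005  0.0461] 0.06  q [-0.43  0.02 -0.41  2.18  1.06  0.72 -0.12] tcp [0.5113 0.2385 0.1939] F [-0.   0.6 -0.6] w 0.0852 5.975
```

View pics/side1.png

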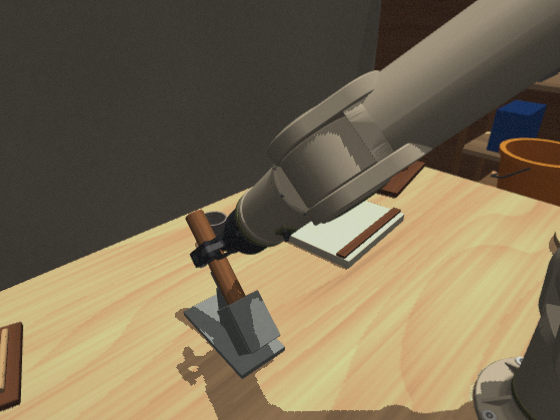

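The picture shows the open fingers straddling the roller at (210,250), with the socket at (248,325) clear of the wrist. I'll finish the approach.

Request:
{"fn": "send_rows", "kwargs": {"targets": [[[0.0064,0,0.0077,0,0,0,0.085],[0.0064,0,0.0077,0,0,0,0.085],[0.0064,0,0.0077,0,0,0,0.085],[0.0064,0,0.0077,0,0,0,0.085],[0.0064,0,0.0077,0,0,0,0.085],[0.0064,0,0.0077,0,0,0,0.085],[0,0,0,0,0,0,0.085]]]}}

```text
time: 6.9
tcp_pos: [0.5172, 0.2385, 0.1353]
ee_rot: [0.382, 0.039, 0.923, -0.016]
wrist_force: [0.1, 0.4, 1.0]
width: 0.0848
finger_force: 0.0
```

Run:
```python
from p import *
F=frame(np.radians(-4.9),np.radians(45))*R.from_rotvec([0,0,np.pi])
to([.5168,.2375,.1342],F)
s=r.snapshot("wrist"); save(s,"wrist1.png")
```

```text
turn [ 0.0008 -0.     -0.0001] 0.0 shift [ 0.001  -0.001   0.0005] 0.0015  q [-0.45  0.14 -0.4   2.23  1.28  0.69 -0.36] tcp [0.5172 0.2385 0.1353] F [0.1 0.4 1. ] w 0.0848 6.9
```

View pics/wrist1.png

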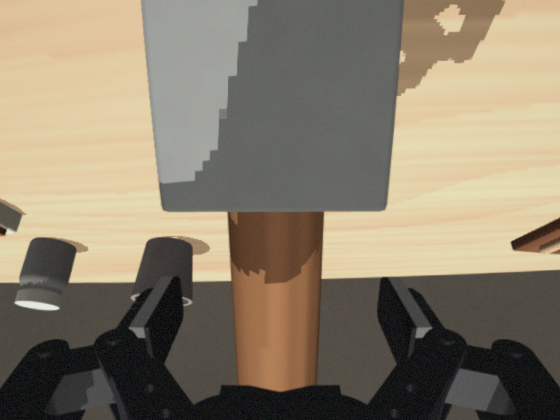

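The wrist view shows the roller centred between the pads (column 277, pads at 165 and 395), with the socket edge at row 210 clear. Closing.

Request:
{"fn": "send_rows", "kwargs": {"targets": [[[0,0,0,0,0,0,0.05],[0,0,0,0,0,0,0.045],[0,0,0,0,0,0,0.04],[0,0,0,0,0,0,0.03],[0,0,0,0,0,0,0.02],[0,0,0,0,0,0,0.02],[0,0,0,0,0,0,0.02],[0,0,0,0,0,0,0.02]]]}}

```text
time: 7.95
tcp_pos: [0.5171, 0.2389, 0.1358]
ee_rot: [0.383, 0.039, 0.923, -0.016]
wrist_force: [-4.8, -2.2, 5.0]
width: 0.0344
finger_force: 58.8
```

Request:
{"fn": "send_rows", "kwargs": {"targets": [[[-0.004,0,-0.0005,0,0,0,0.02],[-0.006,0,-0.0005,0,0,0,0.02],[-0.006,0,0,0,0,0,0.02],[-0.006,0,0,0,0,0,0.02]]]}}

```text
time: 8.45
tcp_pos: [0.5323, 0.2375, 0.1519]
ee_rot: [0.383, 0.039, 0.923, -0.016]
wrist_force: [-0.2, 1.4, -2.3]
width: 0.0346
finger_force: 59.7
```

Request:
{"fn": "send_rows", "kwargs": {"targets": [[[-0.008,0,0,0,0,0,0.02],[-0.008,0,0,0,0,0,0.02],[-0.008,0,0,0,0,0,0.02],[-0.008,0,0,0,0,0,0.02],[-0.008,0,0,0,0,0,0.02],[-0.008,0,0,0,0,0,0.02],[-0.008,0,0,0,0,0,0.02],[-0.008,0,0,0,0,0,0.02],[-0.008,0,0,0,0,0,0.02],[-0.008,0,0,0,0,0,0.02],[-0.008,0,0,0,0,0,0.02],[-0.008,0,0,0,0,0,0.02],[-0.008,0,0,0,0,0,0.02],[0,0,0,0,0,0,0.02]]]}}

```text
time: 10.2
tcp_pos: [0.6058, 0.2314, 0.2259]
ee_rot: [0.383, 0.039, 0.923, -0.016]
wrist_force: [0.4, -0.3, -3.2]
width: 0.0346
finger_force: 59.7
```

Run:
```python
from p import *
t,Rn,o=pose()
F=frame(np.radians(4.7),0)*R.from_rotvec([0,0,np.pi])
to(t+[0,0,.06]); to([.589,-.227,.28],F)
s=r.snapshot("side"); save(s,"side2.png")
```

```text
turn [0. 0. 0.] 0.0 shift [-0.0425  0.     -0.0424] 0.06  q [-0.34  0.12 -0.36  2.    1.01  0.67  0.09] tcp [0.6058 0.2314 0.2259] F [ 0.4 -0.3 -3.2] w 0.0346 10.2
turn [-0.0647  0.7848 -0.1578] 46.0 shift [ 0.0543 -0.4555 -0.0541] 0.4619  q [-0.34  0.12 -0.36  2.    1.01  0.67  0.09] tcp [0.6058 0.2314 0.2259] F [ 0.4 -0.3 -3.2] w 0.0346 10.2
```

View pics/side2.png

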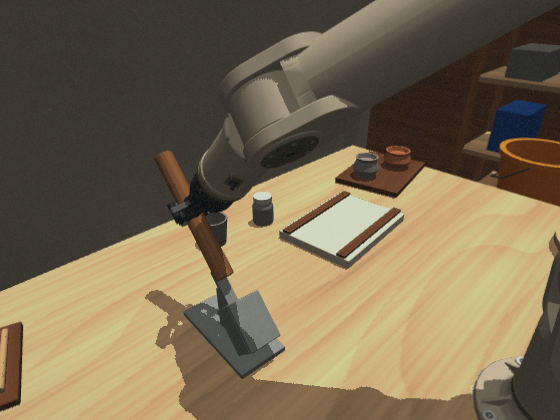

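The roller is out of the socket: its lower end at (222,275) is above the tongue tip. I'll raise it, then level it.

Request:
{"fn": "send_rows", "kwargs": {"targets": [[[-0.009,0,-0.009,0,0,0,0.02],[-0.009,0,-0.009,0,0,0,0.02],[-0.009,0,-0.009,0,0,0,0.02],[-0.009,0,-0.009,0,0,0,0.02],[0,0,0,-0.0055,0.0655,-0.0132,0.02],[0,0,0,-0.0055,0.0655,-0.0132,0.02],[0,0,0,-0.0055,0.0655,-0.0132,0.02],[0,0,0,-0.0055,0.0655,-0.0132,0.02],[0,0,0,-0.0055,0.0655,-0.0132,0.02],[0,0,0,-0.0055,0.0655,-0.0132,0.02],[0,0,0,-0.0055,0.0655,-0.0132,0.02],[0,0,0,-0.0055,0.0655,-0.0132,0.02],[0,0,0,-0.0055,0.0655,-0.0132,0.02],[0,0,0,-0.0055,0.0655,-0.0132,0.02],[0,0,0,-0.0055,0.0655,-0.0132,0.02],[0,0,0,-0.0055,0.0655,-0.0132,0.02],[0,0,0,0,0,0,0.02]]]}}

```text
time: 12.38
tcp_pos: [0.6058, 0.2309, 0.2748]
ee_rot: [-0.002, -0.041, 0.999, -0.0]
wrist_force: [-0.5, -0.1, -2.8]
width: 0.0349
finger_force: 59.9
```

Run:
```python
from p import *
F=frame(np.radians(4.7),0)*R.from_rotvec([0,0,np.pi])
to([.589,-.227,.26],F)
```

```text
turn [-0.0002 -0.0033  0.0005] 0.2 shift [ 0.0543 -0.455   0.0148] 0.4585  q [-0.17  0.46 -0.37  1.23  0.16  1.48  1.14] tcp [0.6058 0.2309 0.2748] F [-0.5 -0.1 -2.8] w 0.0349 12.375
```

Request:
{"fn": "send_rows", "kwargs": {"targets": [[[0.0015,-0.0125,0.0004,0,0,0,0.02],[0.003,-0.025,0.0008,0,0,0,0.02],[0.003,-0.025,0.0008,0,0,0,0.02],[0.003,-0.025,0.0008,0,0,0,0.02],[0.003,-0.025,0.0008,0,0,0,0.02],[0.003,-0.025,0.0008,0,0,0,0.02],[0.003,-0.025,0.0008,0,0,0,0.02],[0.003,-0.025,0.0008,0,0,0,0.02],[0.003,-0.025,0.0008,0,0,0,0.02],[0.003,-0.025,0.0008,0,0,0,0.02],[0.003,-0.025,0.0008,0,0,0,0.02],[0.003,-0.025,0.0008,0,0,0,0.02],[0.003,-0.025,0.0008,0,0,0,0.02],[0.003,-0.025,0.0008,0,0,0,0.02],[0.003,-0.025,0.0008,0,0,0,0.02],[0.003,-0.025,0.0008,0,0,0,0.02],[0.003,-0.025,0.0008,0,0,0,0.02],[0.003,-0.025,0.0008,0,0,0,0.02],[0.0015,-0.0125,0.0004,0,0,0,0.02],[0,0,0,0,0,0,0.02]]]}}

```text
time: 14.88
tcp_pos: [0.5883, -0.2224, 0.2617]
ee_rot: [-0.001, -0.041, 0.999, -0.0]
wrist_force: [0.2, 0.5, -2.2]
width: 0.0343
finger_force: 60.0
```

```bash
cat > roll.py <<'E'
from m import *; from p import *
t,Rn,o=pose(); A=[]
for n in("scene","side"):
    s=r.snapshot(n);P=cloud(s);hsv=cv2.cvtColor(s["frame"],cv2.COLOR_RGB2HSV)
    q=P-t; m=(np.abs(q[...,0])<.2)&(np.abs(q[...,1])<.06)&(np.abs(q[...,2])<.05)&(hsv[...,1]>110)
    a=P[m]; A.append(a)
    if len(a)<40: print(n,len(a)); continue
    c,d,e,err=fit(a,np.r_[t,.08,0.]); print(n,len(a),"mid",(c+d*e.mean()).round(4),"len",np.ptp(e).round(3),"az,el",np.degrees([np.arctan2(d[1],d[0]),np.arcsin(d[2])]).round(2),err.round(4))
    save(s,n+"_%d.png"%(o["time"]*100))
c,d,e,err=fit(np.vstack(A),np.r_[t,.08,0.]);print("both",(c+d*e.mean()).round(4),np.ptp(e),np.degrees([np.arctan2(d[1],d[0]),np.arcsin(d[2])]).round(2))
F=frame(np.radians(4.7),0)*R.from_rotvec([0,0,np.pi])
to([.589,-.227,.15],F)
E
python3 roll.py; ls pics
```

```text
scene 1669 mid [ 0.6408 -0.2168  0.2647] len 0.157 az,el [ 4.85 -1.2 ] 0.0009
side 1210 mid [ 0.5854 -0.2209  0.2635] len 0.255 az,el [ 5.48 -0.34] 0.0009
both [ 0.5888 -0.2212  0.2646] 0.26062534114477187 [ 5.21 -0.32]
turn [ 0.0011 -0.0013  0.0029] 0.2 shift [ 0.0006 -0.0068  0.1118] 0.112  q [ 0.44  0.4  -0.19  1.33  0.07  1.43  1.91] tcp [ 0.5891 -0.2202  0.2618] F [-0.3 -0.4 -1.9] w 0.0347 14.975
scene0.png
scene_1487.png
side0.png
side1.png
side2.png
side_1487.png
wrist1.png
```

Request:
{"fn": "send_rows", "kwargs": {"targets": [[[0,-0.0005,0.005,0,0,0,0.02],[0,-0.0005,0.0098,0,0,0,0.02],[0,-0.0005,0.0098,0,0,0,0.02],[0,-0.0005,0.0098,0,0,0,0.02],[0,-0.0005,0.0098,0,0,0,0.02],[0,-0.0005,0.0098,0,0,0,0.02],[0,-0.0005,0.0098,0,0,0,0.02],[0,-0.0005,0.0098,0,0,0,0.02],[0,-0.0005,0.0098,0,0,0,0.02],[0,-0.0005,0.0098,0,0,0,0.02],[0,-0.0005,0.0098,0,0,0,0.02],[0,-0.0005,0.0098,0,0,0,0.02],[0,-0.0005,0.005,0,0,0,0.02],[0,0,0,0,0,0,0.02],[0,0,0,0,0,0,0.02]]]}}

```text
time: 16.85
tcp_pos: [0.5895, -0.2279, 0.1442]
ee_rot: [-0.001, -0.042, 0.999, 0.0]
wrist_force: [-0.5, 0.6, -2.3]
width: 0.0343
finger_force: 60.0
```

```bash
python3 roll.py; ls pics; cp pics/scene_16*.png pics/sceneF.png; cp pics/scene_17*.png pics/sceneF.png
```

```text
scene 1356 mid [ 0.6441 -0.2223  0.147 ] len 0.153 az,el [ 5.38 -1.14] 0.0011
side 1034 mid [ 0.5866 -0.2279  0.1458] len 0.256 az,el [ 5.44 -0.15] 0.001
both [ 0.5897 -0.2277  0.1467] 0.2609495682139823 [ 5.48 -0.17]
turn [ 0.0002 -0.0012  0.0017] 0.1 shift [ 0.0004  0.001  -0.0057] 0.0058  q [ 0.45  0.47 -0.18  1.48  0.09  1.2   1.91] tcp [ 0.5895 -0.2279  0.1443] F [-0.6 -0.5 -1.5] w 0.0342 16.95
scene0.png
scene_1487.png
scene_1685.png
side0.png
side1.png
side2.png
side_1487.png
side_1685.png
wrist1.pngcp: cannot stat 'pics/scene_17*.png': No such file or directory
```

View pics/sceneF.png

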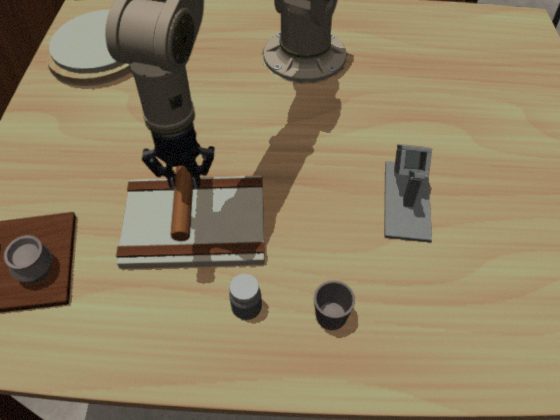

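The scene view shows the roller held level across the strips, from about (182,170) to (180,235). The jar at (245,297) and the beaker at (333,305) have not moved. The measured centre is (0.590, -0.228, 0.147), about 12 cm above the slab and within 1 mm of its middle.

```bash
python3 -c "
from rig import r
print(r.close_job())"
```

```text
the job is handed in; nothing more can be done
None
```

The job is handed in: the gripper alone holds the roller level and still, crosswise to the guide strips over the middle of the slab, its axis about 12 cm above the slab; it took about 17 s of the 34 s, and the beaker and jar were not touched.

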